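Seat a turned roller's axle in a slotted finishing stand

TASK

Take the wooden roller off its plywood cradle and lower its steel axle into both open slots of the metal stand at once, easing it down past the two sprung ball plungers without letting it slam. When both ends have bottomed evenly, press down on the roller with about 20 N for half a second to prove that it is home (more than 40 N on the slot floors bruises them), then let go and leave it resting there, level. Leave the other things on the bench where they are.

Things in the scene. Friction and masses are not known exactly. Their poses are not given: they have to be found in the camera images.
- roller_mid (a point): Centre of the roller. Beech body 44 mm diameter, 100 mm long (thin dark rings), then at each end a 24 mm diameter neck out to 74 mm from the centre; a 12 mm steel axle, 210 mm long, runs through. Ends alike; 0.34 to 0.56 kg. Axis = the point's y. Starts in the cradle, axis level, 60 mm above the bench, body 23 mm clear of what is below; grip it across the 44 mm body from above.
- roller_end_a (a point): The end of the axle on the roller's -y side, on the axis, 105 mm from the centre.
- roller_end_b (a point): The end of the axle on the roller's +y side, on the axis, 105 mm from the centre.
- cradle: Plywood cradle, fixed to the bench: base 90 x 230 mm, 15 mm thick, with two open V rests 180 mm apart (along its y) that carry the steel axle ends. Origin: centre of its underside. The roller's axis lies along the cradle's y, within a few mm of its middle.
- stand: Grey metal finishing stand, fixed on its base plate (bed): two uprights at y = -85 and +85 mm, each 16 mm thick (y), 54 mm wide (x), 96 mm high, with a slot open at the top, at x = 0. The roller's necks fit between the uprights with 3 mm to spare on each side. Origin: midway between the uprights, at bench height; y runs along the seated axle, z up.
- bed: The stand's base plate, 100 x 230 x 12 mm, fixed under the uprights, with the steel saddle (a bar with two blocks, the slot floors) that it carries on a screw. Origin: centre of the plate's underside, the same point as the stand's; its pose tells nothing of the saddle's height.
- roller: The whole roller; origin and axes as roller_mid.
- slot_mouth_a (a point): Middle of the mouth of the slot at the stand's -y side, 96 mm above the bench. The slot is 39 mm wide here, narrows at 45 degrees to 15 mm at 84 mm above the bench, then runs straight down. Its floor, the same in both slots, is a steel saddle set by a screw anywhere from 46 to 56 mm above the bench (not reported): the seated axle's axis is 52 to 62 mm up.
- slot_mouth_b (a point): The same point of the slot at the stand's +y side. In each slot a sprung steel ball of 12 mm diameter sticks 6 mm out of the stand's +x wall, centred 71 mm above the bench. The axle meets the balls with its axis about 79 mm up, needs a push of about 8 to 20 N to pass both (its own weight does not do it), and is past them below about 70 mm.
- wax_jar: Bystander: small jar, 56 mm across, 50 mm high. Origin at the underside.
- sanding_block: Bystander: cork sanding block 100 x 55 x 35 mm. Origin at the underside.
- baluster: Bystander: turned wooden spindle with square ends, 280 mm long, 32 mm high, no steel axle. Origin at the underside.
- bowl: Bystander: dark turned bowl, 120 mm across, 45 mm high. Origin at the underside.
- gouge: Bystander: turning gouge, about 340 mm long, 24 mm high. Origin at the underside, near the ferrule.
- calipers: Bystander: steel calipers, about 110 x 90 mm, 12 mm high. Origin at the underside of the beam.
- offcut: Bystander: wooden offcut 90 x 60 x 45 mm. Origin at the underside.
Mind the look-alikes: they are no part of the job. Leave any green or red look-alike of the roller alone.

How it is judged:
By the outcome, as a careful person would: the job done as asked, in the order asked, and still so for the second after the job is handed in, with the robot touching nothing.
It also fails if it takes over 72 s, if anything falls off the work surface, if the arm or the gripper's body presses on something with over 40 N, if the wrist force passes 120 N, or if a joint passes its speed limit or range.

ROBOT

A 6-joint arm with a two-finger parallel gripper is mounted at the origin on the work surface. World frame = base frame: x ahead of the robot, y to its left, z up, the work surface at z = 0. Lengths are in m, angles in rad, forces in N, time in s.
With the tool pointing down it reaches from about 0.35 to 0.875 m from the base axis. Payload 15.5 kg.
Tool frame: the origin (TCP) lies between the finger pads; the fingertips stand 22 mm ahead of it and the grasp point (between the pads) lies 3 mm ahead of it; z points along the fingers, y is the direction in which the jaws open and shut (so a half turn about z gives the same grasp; the last joint's range is limited). The gripper opens to 85 mm and grips with 20 to 120 N. Pads are 22 mm wide; open, the fingers measure 114 mm over their backs; the gripper's body (76 mm by 85 mm) begins 54 mm behind the grasp point. The pads swing forward as they close: fully open they stand 13 mm farther back than shut.
Start: joints at [-1.232, 0.494, 1.345, -0, 1.302, -0.096], TCP at [0.263, -0.567, 0.253] pointing down, gripper open.
Joint ranges: [-2.91, 2.91], [-0.82, 2.16], [0.22, 2.67], [-1.22, 4.37], [0.12, 2.79], [-3.08, 3.08]. Speed limits (rad/s): [1.89, 1.89, 2.57, 3.01, 3.01, 3.01].

INTERFACE

Orientations are given as a unit quaternion [x, y, z, w].
In Python, from plant import bot gives the robot as it stands.
- The arm moves only by the shell command python3 -m inch 'ROWS' [FORCE]. ROWS is JSON, a list of rows, each a list of 7 numbers: the turn, a rotation vector about the tool's x, y, z in degrees, then the shift along the tool's x, y, z in cm, then the gripper's target within -1 to 1 (fully open at 1, half-way at 0, shut at -1). In form: [[rx, ry, rz, tx, ty, tz, hand], ...]. A call has 1 to 8 rows; each row is the pose to reach, as a shift and turn from the pose commanded when the call began, along the tool's axes at that moment; what a row does not reach only later rows make up. A row lasts 1/8 s, in which the tool goes at most 62.5 mm and 10.7 degrees, less where a joint would pass 70% of its speed; a pose out of reach is approached as far as the arm can. A call with a gripper value outside its range is refused whole. The fingers move at their own pace and stop on an object; FORCE is the grip in N (left out, the last holds). Time passes only in rows, so rows that repeat a pose let the fingers close. It gives the time, the measured TCP pose, the force and the opening at its end, in the units of the state.
- bot.get_obs(): the state, without advancing time (a new reading comes with each control period).
- bot.read_camera(name): name is "side" or "top"; returns (picture, depth): 384x512x3 uint8, red, green, blue; 384x512 float32, m along the optical axis (not along the pixel's ray), 0 where there is no reading.
- bot.camera_info(name): a dict with "fov_y" (degrees; the focal length in pixels is half the picture's height over the tangent of half this angle, whatever the lens; pixels are square), "cx", "cy" (the principal point, pixels), "k1" (the pictures are not rectified: a ray, as slopes to the right and down, at radius r is drawn at 1 + k1 r^2 times it, then the intrinsics apply), "R" (3x3) and "t" (3): a world point X has camera coordinates R X + t. Camera axes: x right, y down, z forward; pixel columns grow to the right and rows downward; lengths in m; the calibration is good to about 2 mm. A picture is of the moment at which its call begins. camera_info takes no time and is no camera call.
- bot.close_job(): hands the job in, once; it reports no verdict.
Trained networks look in the newest picture that a camera, given by its name, has taken for a name from the list of things; names that differ only in an ending like _2 or _b are one class to them, and where a whole thing is asked for, a point or a joint stands for the part that bears it (a point fixed in the world has none). Each returns a list of dicts, best first, with "conf" (0 to 1); they miss things now and then, are a little off and sometimes report something else, mostly with a low value. They report only what shows in the picture. A call takes as long as a camera call. They do not tell look-alikes from the thing itself.
- bot.boxes_of(camera, query): "box" ([left, top, right, bottom] in pixels, round what is visible of it).
The state is a dict: "time": time; "joint_positions": joint angles; "joint_velocities": joint speeds; "tau": joint torques, N m; "tcp_pos": TCP position; "orientation": TCP orientation; "force": force on the tool from outside, world axes, zero at the start; "moment": the same for the moment, N m; "width": opening from 0.0 (shut) to 1.0 (fully open).
Only numpy, scipy, OpenCV 4.12 (cv2) and the standard library are available. Lean on these libraries where they do the work, as an engineer would, in place of code of your own. Each camera call takes 0.05 s, during which the arm holds its last target.

## Working session

There is one attempt and no reset: what is moved stays moved. The work goes in short steps, Python scripts to look and compute and a shell command to move; the robot and the scene stay as the last step left them, time stands still between calls to the robot, and variables do not carry over. Pictures are saved under pics/ and viewed, and the job is handed in when it is done.

```bash
ls; mkdir -p pics; python3 - <<'E'
from plant import bot
import cv2,json
print(bot.get_obs())
for c in("side","top"):
    im,d=bot.read_camera(c); cv2.imwrite(f"pics/{c}0.png",im[:,:,::-1]); 
    import numpy as np; np.save(f"pics/{c}0.npy",d)
    print(c,bot.camera_info(c))
    for q in("roller","cradle","stand","slot_mouth_a","roller_end_a"):
        print(q,[( [round(v) for v in b['box']],round(b['conf'],2)) for b in bot.boxes_of(c,q)])
E
```

```text
pics
{'time': 0.0, 'joint_positions': array([-1.23150014e+00,  4.94188535e-01,  1.34614929e+00, -5.54511135e-06,
        1.30250064e+00, -9.54821190e-02]), 'joint_velocities': array([-0.00074911, -0.00050769,  0.00039086, -0.00089741,  0.00060768,
        0.00072214]), 'tau': array([-3.19332023e-03, -8.82189274e+01, -3.83879828e+01, -1.58830285e-04,
        1.01906253e-02,  1.33949989e-04]), 'tcp_pos': array([ 0.26315264, -0.56652181,  0.25269076]), 'orientation': array([ 9.76463539e-01,  2.15681639e-01, -7.84018044e-05, -6.17958575e-04]), 'force': array([0.04645676, 0.21254608, 0.2273273 ]), 'moment': array([ 0.00279987, -0.02709579,  0.05537764]), 'width': 0.9993933475257222}
side {'fov_y': 57.91261687191164, 'cx': 257.59233031939027, 'cy': 194.8386617008875, 'k1': -0.08525387120950656, 'R': array([[-0.77811649, -0.62784715, -0.01851151],
       [-0.44490607,  0.57171498, -0.68934793],
       [ 0.44338844, -0.52815711, -0.72419387]]), 't': array([0.38822964, 0.33032531, 1.09549709])}
roller [([360, 155, 384, 176], 0.67), ([242, 261, 301, 288], 0.62), ([266, 158, 298, 187], 0.53)]
c
[... 307 characters left out ...]
7)]
top {'fov_y': 56.51085055343475, 'cx': 255.90927299076037, 'cy': 187.7348509258893, 'k1': 0.031501906470032204, 'R': array([[-0.00691391, -0.99990406,  0.01200249],
       [-0.99432806,  0.00560046, -0.10620896],
       [ 0.10613155, -0.01266873, -0.99427139]]), 't': array([-0.04626773,  0.55516742,  1.20160083])}
roller [([376, 254, 432, 273], 0.84), ([279, 178, 345, 192], 0.82), ([190, 230, 209, 284], 0.64), ([308, 224, 347, 274], 0.57)]
cradle [([277, 172, 342, 199], 0.86)]
stand [([133, 174, 197, 209], 0.83)]
slot_mouth_a [([136, 175, 196, 212], 0.84)]
roller_end_a [([373, 260, 432, 274], 0.94), ([189, 230, 202, 286], 0.92), ([312, 229, 346, 274], 0.71), ([279, 180, 342, 194], 0.67)]
```

View pics/side0.png

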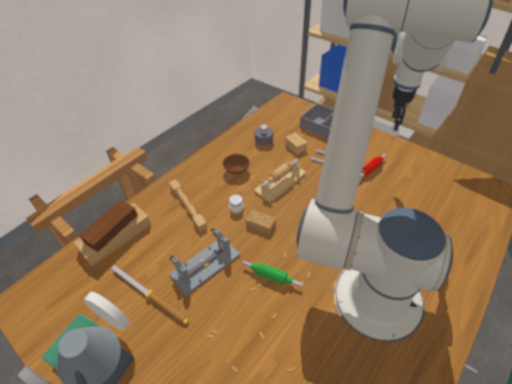

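View pics/top0.png

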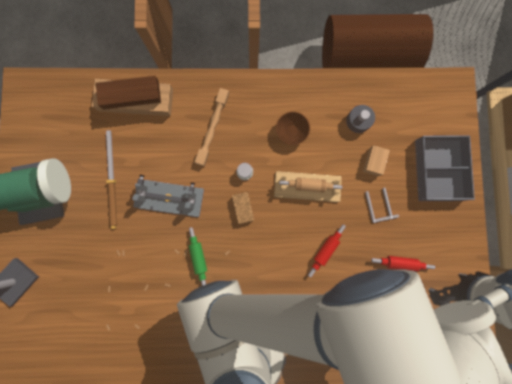

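```bash
python3 - <<'E'
import cv2,numpy as np
a=cv2.imread("pics/top0.png"); s=cv2.imread("pics/side0.png")
def up(i,x0,y0,x1,y1,w=400): 
    c=i[y0:y1,x0:x1]; return cv2.resize(c,(w,300),interpolation=cv2.INTER_CUBIC)
g=np.vstack([np.hstack([up(a,270,155,350,215),up(a,125,160,205,220)]),np.hstack([up(s,240,145,320,205),up(s,160,220,240,280)])])
cv2.imwrite("pics/crop0.png",g)
E
```

```text
(no output)
```

View pics/crop0.png

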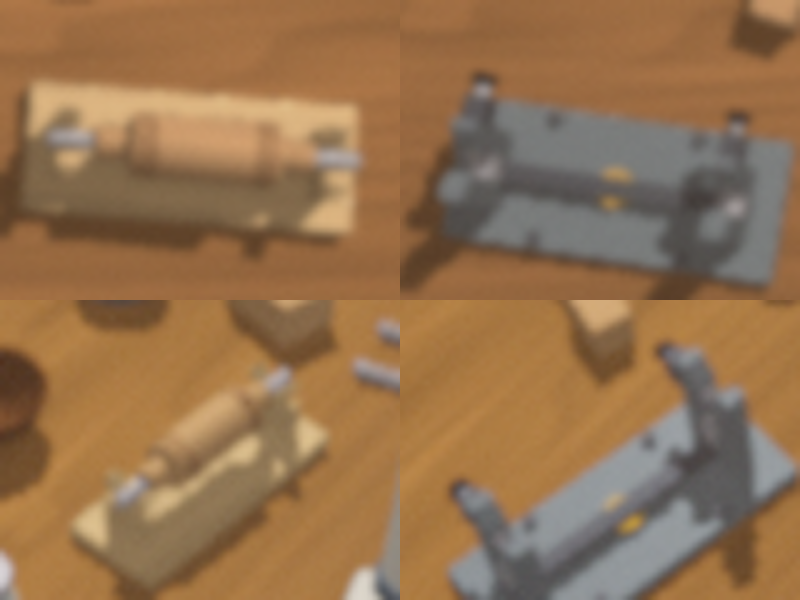

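The job's roller is the plain beech one in the cradle, at top (311,185) and side (280,178). The look-alikes are:
- Green roller at top (198,256).
- Red rollers at top (327,250) and (402,263).
- Baluster at top (211,128).

The crop confirms beech with steel axle ends lying in the V rests. The stand is at top (167,196), and its plunger caps face the top of the picture, which is world +x. Next I measure.

```bash
cat > h.py <<'E'
import numpy as np,cv2,json
def K(ci):
    f=192/np.tan(np.radians(ci['fov_y']/2)); return f
def unproj(ci,u,v,d):
    f=K(ci); xd=(np.asarray(u)-ci['cx'])/f; yd=(np.asarray(v)-ci['cy'])/f
    x,y=xd.copy(),yd.copy()
    for _ in range(20):
        s=1+ci['k1']*(x*x+y*y); x=xd/s;y=yd/s
    P=np.stack([x*d,y*d,d],-1)
    return (P-ci['t'])@ci['R']
def proj(ci,X):
    P=np.asarray(X)@ci['R'].T+ci['t']; x=P[...,0]/P[...,2];y=P[...,1]/P[...,2]
    s=1+ci['k1']*(x*x+y*y); f=K(ci)
    return np.stack([f*x*s+ci['cx'],f*y*s+ci['cy']],-1)
def cloud(ci,d,box):
    l,t,r,b=box; vv,uu=np.mgrid[t:b,l:r]; dd=d[t:b,l:r]; m=dd>0
    return unproj(ci,uu[m].astype(float),vv[m].astype(float),dd[m]),uu[m],vv[m]
E
python3 - <<'E'
from h import *
from plant import bot
for c in("side","top"):
    ims=[];ds=[]
    for i in range(4):
        im,d=bot.read_camera(c); ims.append(im);ds.append(d)
    D=np.array(ds); print(c,"noise",np.std(D,0)[150:200,250:300].mean(),np.abs(np.diff(np.array(ims).astype(float),axis=0)).mean())
    D=np.where((D>0).all(0),np.median(D,0),0)
    np.save(f"pics/{c}d.npy",D); cv2.imwrite(f"pics/{c}m.png",np.mean(ims,0)[:,:,::-1])
    ci=bot.camera_info(c)
    np.savez(f"ci_{c}.npz",**ci)
    for nm,box in {"top":{"roller":(265,160,355,212),"stand":(120,165,212,225)},"side":{"roller":(240,145,320,210),"stand":(160,220,245,300)}}[c].items():
        P,u,v=cloud(ci,D,box)
        print(nm,"bench z",np.median(P[np.abs(P[:,2])<.008,2]))
        for lo,hi in((.008,.02),(.03,.05),(.05,.07),(.07,.09),(.088,.11)):
            Q=P[(P[:,2]>lo)&(P[:,2]<hi)]
            if len(Q)>5: print(lo,hi,len(Q),Q.mean(0).round(4),Q.min(0).round(4),Q.max(0).round(4))
E
```

```text
side noise 0.011896849 1.1667440908926505
roller bench z 0.0011260907592414342
0.008 0.02 624 [ 0.5628 -0.2315  0.0152] [ 0.5037 -0.5006  0.0081] [ 0.7772 -0.0031  0.02  ]
0.03 0.05 183 [ 0.6393 -0.2387  0.0404] [ 0.5325 -0.4733  0.03  ] [ 0.7854 -0.01    0.0498]
0.05 0.07 176 [ 0.5595 -0.2029  0.0632] [ 0.5332 -0.3344  0.0503] [ 0.6119 -0.0127  0.0698]
0.07 0.09 207 [ 0.5593 -0.2274  0.0776] [ 0.5348 -0.3253  0.07  ] [ 0.5904 -0.1351  0.0861]
stand bench z 9.843200891965078e-05
0.008 0.02 1211 [0.5223 0.2627 0.0122] [0.4169 0.1329 0.008 ] [0.696  0.4416 0.02  ]
0.03 0.05 128 [0.5708 0.2136 0.0376] [0.4857 0.1311 0.0303] [0.6789 0.3522 0.0499]
0.05 0.07 84 [0.521  0.2626 0.0608] [0.4849 0.1676 0.0502] [0.5911 0.3522 0.0695]
0.07 0.09 180 [0.5374 0.2542 0.0798] [0.4857 0.1566 0.0701] [0.595  0.352  0.0895]
0.088 0.11 95 [0.5257 0.2554 0.0935] [0.4858 0.1616 0.0881] [0.5642 0.3508 0.0979]
top noise 0.009566123 0.7942035816333912
roller bench z -0.0010708508511634036
0.008 0.02 1000 [ 0.5585 -0.2241  0.0139] [ 0.5086 -0.349   0.0087] [ 0.6156 -0.1129  0.02  ]
0.03 0.05 29 [ 0.5538 -0.2531  0.0433] [ 0.5337 -0.3199  0.0331] [ 0.5932 -0.1314  0.0481]
0.05 0.07 288 [ 0.5602 -0.2327  0.0648] [ 0.5317 -0.3383  0.0518] [ 0.5937 -0.127   0.0699]
0.07 0.09 355 [ 0.5615 -0.2297  0.0771] [ 0.5347 -0.3273  0.07  ] [ 0.5824 -0.133   0.0832]
stand bench z -0.0006232405802878024
0.008 0.02 1339 [0.5224 0.2512 0.0116] [0.4596 0.1344 0.008 ] [0.6385 0.3751 0.0197]
0.03 0.05 76 [0.526  0.2622 0.0418] [0.4861 0.1605 0.0303] [0.562  0.3452 0.0499]
0.05 0.07 46 [0.5335 0.2659 0.0609] [0.4851 0.1582 0.0509] [0.579  0.3461 0.0698]
0.07 0.09 174 [0.5489 0.2599 0.0803] [0.4875 0.1562 0.0706] [0.5975 0.349  0.0899]
0.088 0.11 101 [0.5262 0.2579 0.0936] [0.4864 0.1621 0.088 ] [0.5657 0.3483 0.0985][ WARN:0@4.469] global loadsave.cpp:1063 imwrite_ Unsupported depth image for selected encoder is fallbacked to CV_8U.
```

```bash
cat > fit.py <<'E'
from h import *
from scipy.optimize import least_squares
def box(P,c,h):
    q=np.abs(P-c)-h
    return np.linalg.norm(np.maximum(q,0),axis=1)+np.minimum(q.max(1),0)
def cyl(P,r,hl):
    q=np.stack([np.hypot(P[:,0],P[:,2])-r,np.abs(P[:,1])-hl],1)
    return np.linalg.norm(np.maximum(q,0),axis=1)+np.minimum(q.max(1),0)
def loc(P,x,y,th,z=0):
    c,s=np.cos(th),np.sin(th); d=P-np.array([x,y,z])
    return np.stack([c*d[:,0]+s*d[:,1],-s*d[:,0]+c*d[:,1],d[:,2]],1)
def sd_roller(L): return np.minimum.reduce([cyl(L,.022,.05),cyl(L,.012,.074),cyl(L,.006,.105)])
def sd_stand(L):
    up=np.minimum(box(L,[0,-.085,.048],[.027,.008,.048]),box(L,[0,.085,.048],[.027,.008,.048]))
    # slot cut
    x=np.abs(L[:,0]);z=L[:,2]
    cut=np.maximum.reduce([x-.0075-np.maximum(0,0)]) 
    v=np.minimum(x-.0075, ((x-.0075)-(z-.084))/np.sqrt(2))
    cut=np.maximum(v,.046-z)
    up=np.maximum(up,-cut)
    return np.minimum.reduce([up,box(L,[0,0,.006],[.05,.115,.006]),L[:,2]])
E
cat > run1.py <<'E'
from fit import *
import sys
bx={"top":{"roller":(265,160,355,212),"stand":(120,165,212,225)},"side":{"roller":(240,145,320,210),"stand":(160,220,245,300)}}
for sets in (("top",),("side",),("top","side")):
    R=[];S=[]
    for c in sets:
        ci=dict(np.load(f"ci_{c}.npz")); D=np.load(f"pics/{c}d.npy")
        R.append(cloud(ci,D,bx[c]["roller"])[0]);S.append(cloud(ci,D,bx[c]["stand"])[0])
    R=np.vstack(R);S=np.vstack(S)
    R=R[(R[:,2]>.057)&(np.abs(R[:,0]-.56)<.05)&(np.abs(R[:,1]+.23)<.13)]
    f=lambda p:np.clip(sd_roller(loc(R,*p[:4])),-.02,.02)/.002
    r=least_squares(f,[.56,-.23,-.05,.06],loss="soft_l1",x_scale=[.01,.01,.1,.01],diff_step=1e-5)
    print(sets,"roller",r.x.round(4),len(R),np.median(np.abs(r.fun))*2)
    def g(p):
        L=loc(S,*p[:3]); L[:,2]-=p[3]; w=(np.abs(L[:,0])<.08)&(np.abs(L[:,1])<.15)&~((L[:,0]>.024)&(L[:,2]>.03))&~((np.abs(L[:,1])<.076)&(L[:,2]>.015))&~((np.abs(L[:,0])<.012)&(L[:,2]>.015))
        return np.where(w,np.clip(sd_stand(L),-.02,.02),0)/.002
    best=min((least_squares(g,[.52,.256,t,0],loss="soft_l1",x_scale=[.01,.01,.1,.01],diff_step=1e-4) for t in(-.15,-.08,0)),key=lambda r:r.cost)
    print(sets,"stand",best.x.round(4),len(S),np.median(np.abs(best.fun))*2,best.cost)
E
python3 run1.py
```

```text
('top',) roller [ 0.5625 -0.2327 -0.0876  0.0589] 634 0.784660310595233
('top',) stand [ 0.5252  0.2565 -0.1579 -0.0006] 5440 0.27539712716737097 564.7733680344585
('side',) roller [ 0.5637 -0.233  -0.0863  0.061 ] 359 0.8617391867004436
('side',) stand [ 0.5258  0.2558 -0.1459  0.    ] 6688 0.0 400.26723946784716
('top', 'side') roller [ 0.5628 -0.2327 -0.0886  0.0595] 993 0.979779268119145
('top', 'side') stand [ 5.258e-01  2.559e-01 -1.473e-01 -3.000e-04] 12128 0.043367197671697846 1026.7396124646764
```

```bash
cat > ov.py <<'E'
from h import *
def W(p,L):
    c,s=np.cos(p[2]),np.sin(p[2]); L=np.asarray(L,float)
    return np.stack([p[0]+c*L[:,0]-s*L[:,1],p[1]+s*L[:,0]+c*L[:,1],L[:,2]],1)
def lines(ci,img,p,segs,l,t,k,col):
    for s in segs:
        n=np.linspace(0,1,2)[:,None]; q=proj(ci,W(p,np.array(s[0])*(1-n)+np.array(s[1])*n))
        q=((q-[l,t]+.5)*k).round().astype(int)
        cv2.line(img,tuple(map(int,q[0])),tuple(map(int,q[1])),col,1,cv2.LINE_AA)
def rect(x0,x1,y0,y1,z): 
    a=[(x0,y0,z),(x1,y0,z),(x1,y1,z),(x0,y1,z)]; return [(a[i],a[(i+1)%4]) for i in range(4)]
def stand(): return rect(-.05,.05,-.115,.115,.012)+rect(-.027,.027,-.093,-.077,.096)+rect(-.027,.027,.077,.093,.096)
def roller(z):
    return rect(-.022,.022,-.05,.05,z)+rect(-.012,.012,-.074,.074,z)+rect(-.006,.006,-.105,.105,z)
E
python3 - <<'E'
from ov import *
o=[]
for c,ra,sa in(("top",(265,155,355,215),(120,165,210,225)),("side",(240,145,320,205),(160,225,245,295))):
    ci=dict(np.load(f"ci_{c}.npz")); im=cv2.imread(f"pics/{c}m.png"); row=[]
    for a,p,sg in((ra,(.5628,-.2327,-.0886),roller(.0595)),(sa,(.5258,.2559,-.15),stand())):
        l,t,r,b=a;k=min(400/(r-l),300/(b-t)); g=cv2.resize(im[t:b,l:r],None,fx=k,fy=k,interpolation=cv2.INTER_CUBIC)
        lines(ci,g,p,sg,l,t,k,(0,255,0)); f=np.zeros((300,400,3),np.uint8); f[:g.shape[0],:g.shape[1]]=g[:300,:400]; row.append(f)
    o.append(np.hstack(row))
cv2.imwrite("pics/ov1.png",np.vstack(o))
E
```

```text
(no output)
```

View pics/ov1.png

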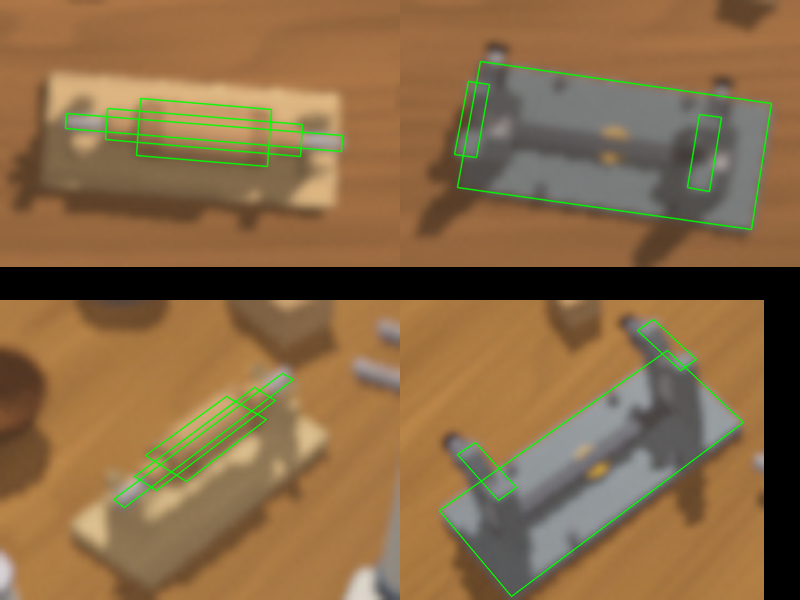

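```bash
cat > go.py <<'E'
# usage: go.py x y z yaw(obj th; tool y along object's x)
import sys,numpy as np
from plant import bot
from scipy.spatial.transform import Rotation as Ro
x,y,z,th=map(float,sys.argv[1:5])
o=bot.get_obs(); R=Ro.from_quat(o['orientation']); p=np.array(o['tcp_pos'])
c=[]
for s in(1,-1):
    ty=s*np.array([np.cos(th),np.sin(th),0]); tz=np.array([0,0,-1.]); tx=np.cross(ty,tz)
    T=Ro.from_matrix(np.stack([tx,ty,tz],1)); c.append((R.inv()*T).as_rotvec(degrees=True))
c=min(c,key=np.linalg.norm)
print("t",o['time'],"tcp",p.round(4),"F",np.round(o['force'],1),"M",np.round(o['moment'],2),"w",round(o['width'],3),"q",np.round(o['joint_positions'],2))
print("turn",c.round(2),"shift cm",(R.inv().apply(np.array([x,y,z])-p)*100).round(2))
E
python3 go.py .5628 -.2327 .20 -.0886
```

```text
t 1.0 tcp [ 0.2633 -0.5669  0.2533] F [-0.3 -0.5 -0. ] M [-0.01  0.03 -0.04] w 1.0 q [-1.23  0.49  1.35  0.    1.3  -0.1 ]
turn [  0.     0.   -60.01] shift cm [ 41.24 -17.69   5.33]
```

```bash
python3 -m inch '[[0,0,-60,41.2,-17.7,5.3,1],[0,0,-60,41.2,-17.7,5.3,1],[0,0,-60,41.2,-17.7,5.3,1],[0,0,-60,41.2,-17.7,5.3,1],[0,0,-60,41.2,-17.7,5.3,1],[0,0,-60,41.2,-17.7,5.3,1],[0,0,-60,41.2,-17.7,5.3,1],[0,0,-60,41.2,-17.7,5.3,1]]' 80; python3 go.py .5628 -.2327 .20 -.0886
```

```text
time: 2.0
tcp_pos: [0.5642, -0.2298, 0.1998]
orientation: [0.737, 0.676, 0.0, -0.0]
force: [-0.3, -0.8, -0.5]
width: 1.004
t 2.0 tcp [ 0.5642 -0.2298  0.1998] F [-0.3 -0.8 -0.5] M [-0.03  0.01 -0.02] w 1.004 q [-0.49  0.53  1.45  0.    1.17 -0.4 ]
turn [-0.01 -0.03  0.18] shift cm [-0.3  -0.11 -0.02]
```

```bash
python3 -m inch '[[0,0,0,0,0,0,1],[0,0,0,0,0,0,1]]'; python3 go.py .5628 -.2327 .063 -.0886; python3 - <<'E'
from plant import bot
import cv2,numpy as np
g=[]
for c,(l,t,r,b) in(("top",(250,140,370,230)),("side",(230,100,350,190))):
    im,d=bot.read_camera(c); g.append(cv2.resize(im[t:b,l:r,::-1],(400,300),interpolation=cv2.INTER_CUBIC))
cv2.imwrite("pics/pre.png",np.hstack(g))
E
```

```text
time: 2.25
tcp_pos: [0.5616, -0.2339, 0.2005]
orientation: [0.738, 0.675, -0.0, 0.0]
force: [-0.9, 0.2, -0.7]
width: 1.001
t 2.25 tcp [ 0.5616 -0.2339  0.2005] F [-0.9  0.2 -0.7] M [0.   0.   0.06] w 1.001 q [-0.49  0.52  1.45 -0.    1.17 -0.4 ]
turn [-0.    0.02 -0.08] shift cm [ 0.14  0.11 13.75]
```

View pics/pre.png

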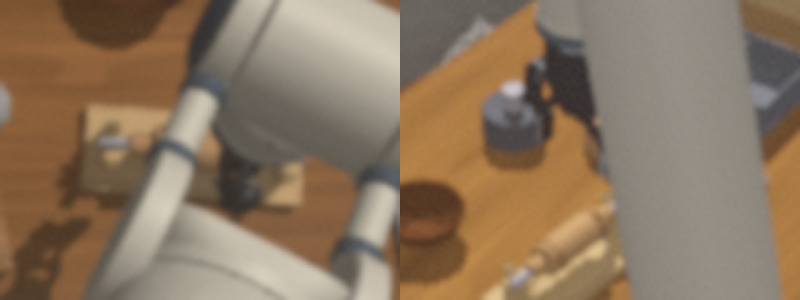

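The pictures show the arm hiding most of the roller. Its left axle end is at top crop (112,143), and the gripper stands over the body at (240,185). I descend straight down.

```bash
python3 -m inch '[[0,0,0,0.1,0.1,4,1],[0,0,0,0.1,0.1,8,1],[0,0,0,0.1,0.1,11,1],[0,0,0,0.1,0.1,12.7,1],[0,0,0,0.1,0.1,13.7,1],[0,0,0,0.1,0.1,13.7,1],[0,0,0,0.1,0.1,13.7,1]]'; python3 go.py .5628 -.2327 .063 -.0886
```

```text
time: 3.22
tcp_pos: [0.564, -0.2322, 0.0642]
orientation: [0.738, 0.675, 0.0, 0.001]
force: [-0.3, -0.1, 0.0]
width: 0.997
t 3.225 tcp [ 0.564  -0.2322  0.0642] F [-0.3 -0.1  0. ] M [ 0.02 -0.04 -0.04] w 0.997 q [-0.49  0.7   1.56  0.    0.88 -0.4 ]
turn [ 0.08  0.03 -0.01] shift cm [-0.06 -0.11  0.12]
```

```bash
python3 -m inch '[[0,0,0,0,0,0,-1],[0,0,0,0,0,0,-1],[0,0,0,0,0,0,-1],[0,0,0,0,0,0,-1],[0,0,0,0,0,0,-1],[0,0,0,0,0,0,-1],[0,0,0,0,0,0,-1],[0,0,0,0,0,0,-1]]' 70; python3 go.py .5628 -.2327 .063 -.0886
```

```text
time: 4.22
tcp_pos: [0.563, -0.2318, 0.0638]
orientation: [0.738, 0.675, -0.0, -0.0]
force: [-5.0, 1.0, 8.8]
width: 0.493
t 4.225 tcp [ 0.563  -0.2318  0.0638] F [-5.   1.   8.8] M [0.06 0.86 0.15] w 0.493 q [-0.49  0.7   1.56 -0.    0.88 -0.4 ]
turn [-0.04  0.    0.  ] shift cm [-0.09 -0.01  0.08]
```

```bash
python3 -m inch '[[0,0,0,0,0,-0.4,-1],[0,0,0,0,0,-1,-1],[0,0,0,0,0,-2.5,-1],[0,0,0,0,0,-5,-1],[0,0,0,0,0,-8,-1],[0,0,0,0,0,-11,-1],[0,0,0,0,0,-13.5,-1],[0,0,0,0,0,-13.5,-1]]'; python3 go.py .5258 .2559 .20 -.15
```

```text
time: 5.22
tcp_pos: [0.5644, -0.2323, 0.2008]
orientation: [0.738, 0.675, 0.001, 0.002]
force: [0.8, 0.1, -3.4]
width: 0.489
t 5.225 tcp [ 0.5644 -0.2323  0.2008] F [ 0.8  0.1 -3.4] M [-0.02 -0.02 -0.03] w 0.489 q [-0.49  0.52  1.45 -0.    1.16 -0.4 ]
turn [0.22 0.09 3.51] shift cm [ 4.829e+01 -8.170e+00 -3.000e-02]
```

```bash
python3 -m inch '[[0,0,0.5,2,-0.3,0,-1],[0,0,1,6,-1,0,-1],[0,0,1.5,10.5,-1.8,0,-1],[0,0,2,15,-2.6,0,-1],[0,0,2.5,19.5,-3.4,0,-1],[0,0,3,24,-4.1,0,-1],[0,0,3.5,28.5,-4.8,0,-1],[0,0,3.5,33,-5.6,0,-1]]'; python3 -m inch '[[0,0,0,4,-0.6,0,-1],[0,0,0,8,-1.3,0,-1],[0,0,0,11.5,-1.8,0,-1],[0,0,0,13.8,-2.2,0,-1],[0,0,0,14.8,-2.4,0,-1],[0,0,0,14.8,-2.4,0,-1],[0,0,0,14.8,-2.4,0,-1],[0,0,0,14.8,-2.4,0,-1]]'; python3 go.py .5258 .2559 .20 -.15
```

```text
time: 6.22
tcp_pos: [0.5362, 0.1032, 0.1975]
orientation: [0.758, 0.652, -0.0, -0.0]
force: [0.7, 0.7, -3.5]
width: 0.494
time: 7.22
tcp_pos: [0.5354, 0.2509, 0.1983]
orientation: [0.758, 0.652, -0.0, 0.0]
force: [0.1, -1.6, -3.6]
width: 0.495
t 7.225 tcp [0.5354 0.2509 0.1983] F [ 0.1 -1.6 -3.6] M [ 0.01 -0.06  0.02] w 0.495 q [ 0.34  0.5   1.5  -0.    1.14  0.49]
turn [-0.    0.01 -0.05] shift cm [ 0.35 -1.03 -0.17]
```

```bash
python3 -m inch '[[0,0,0,0.2,-0.5,1.5,-1],[0,0,0,0.35,-1,3,-1],[0,0,0,0.35,-1,4.5,-1],[0,0,0,0.35,-1,5.6,-1],[0,0,0,0.35,-1,5.6,-1],[0,0,0,0.35,-1,5.6,-1],[0,0,0,0.35,-1,5.6,-1]]'; python3 go.py .5258 .2559 .14 -.15
cat > look.py <<'E'
import sys
from ov import *; from fit import *
from plant import bot
tag=sys.argv[1]; zax=float(sys.argv[2]); p=[float(v) for v in sys.argv[3:6]]
o=[]
for c,a in(("top",(120,150,220,225)),("side",(160,205,260,290))):
    ims=[];ds=[]
    for i in range(4):
        im,d=bot.read_camera(c); ims.append(im); ds.append(d)
    im=np.mean(ims,0).astype(np.uint8)[:,:,::-1].copy(); D=np.median(ds,0)
    np.save(f"pics/{c}_{tag}.npy",D); cv2.imwrite(f"pics/{c}_{tag}.png",im)
    ci=bot.camera_info(c); l,t,r,b=a; k=400/(r-l)
    g=cv2.resize(im[t:b,l:r],None,fx=k,fy=k,interpolation=cv2.INTER_CUBIC); h=g.copy()
    lines(ci,h,(.5258,.2559,-.15),stand(),l,t,k,(0,255,0)); lines(ci,h,p,roller(zax),l,t,k,(0,0,255))
    f=np.zeros((300,800,3),np.uint8); s=np.hstack([g,h])[:300]; f[:s.shape[0],:s.shape[1]]=s; o.append(f)
cv2.imwrite(f"pics/look_{tag}.png",np.vstack(o))
E
python3 look.py a .137 .5258 .2559 -.15
```

```text
time: 8.1
tcp_pos: [0.5263, 0.2567, 0.1428]
orientation: [0.758, 0.652, 0.0, 0.0]
force: [0.2, -0.4, -3.0]
width: 0.494
t 8.1 tcp [0.5263 0.2567 0.1428] F [ 0.2 -0.4 -3. ] M [0.   0.03 0.  ] w 0.494 q [ 0.35  0.57  1.57 -0.    1.01  0.5 ]
turn [ 0.05 -0.02  0.  ] shift cm [-0.09 -0.04  0.28]
```

View pics/look_a.png

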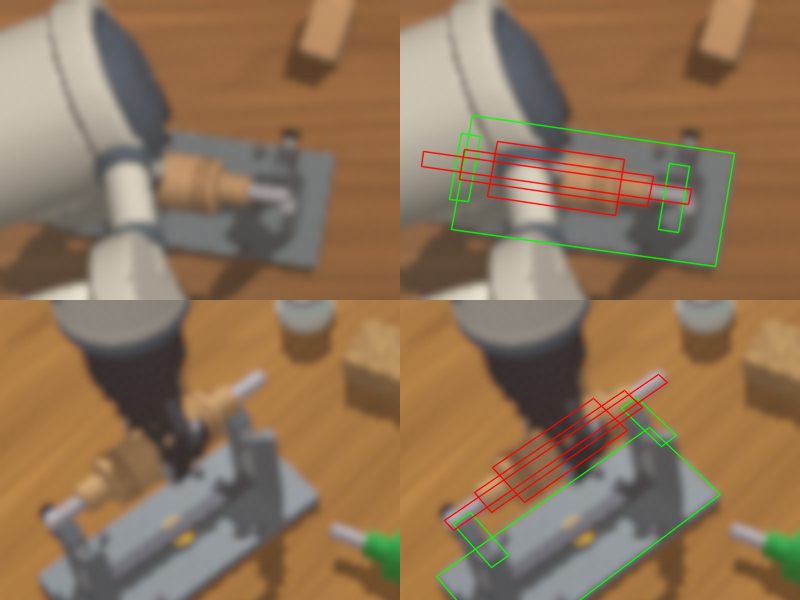

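```bash
cat > fitr.py <<'E'
import sys
from fit import *
tag=sys.argv[1]; p0=[float(v) for v in sys.argv[2:6]] # x y th z
bx={"top":(120,150,220,225),"side":(160,205,260,290)}
lo=float(sys.argv[6]) if len(sys.argv)>6 else .1
def L5(P,p):
    L=loc(P,*p[:4]); L=L.copy(); L[:,2]-=L[:,1]*p[4]; return L
for sets in (("top",),("side",),("top","side")):
    Q=[]
    for c in sets:
        ci=dict(np.load(f"ci_{c}.npz")); P=cloud(ci,np.load(f"pics/{c}_{tag}.npy"),bx[c])[0]
        L=loc(P,*p0); Q.append(P[(np.abs(sd_roller(L))<.012)&(P[:,2]>lo)&(np.abs(L[:,1])>.030)])
    Q=np.vstack(Q)
    f=lambda p:np.clip(sd_roller(L5(Q,p)),-.015,.015)/.002
    r=least_squares(f,p0+[0],loss="soft_l1",x_scale=[.01,.01,.1,.01,.1],diff_step=1e-5)
    print(sets,len(Q),"x y th z pitch",r.x.round(4),"med mm",np.median(np.abs(r.fun))*2)
E
python3 fitr.py a .5258 .2559 -.15 .137
```

```text
('top',) 209 x y th z pitch [ 0.5255  0.2569 -0.1479  0.1379  0.0017] med mm 0.5043582413856024
('side',) 351 x y th z pitch [ 0.5258  0.2563 -0.1366  0.1383 -0.0042] med mm 0.6021654793472442
('top', 'side') 560 x y th z pitch [ 0.5256  0.2567 -0.1418  0.138  -0.0006] med mm 0.6309349594460882
```

The side view shows the roller level over the stand, with axle ends at about side crop (45,517) and (262,378), just above both slots. The fits put it within 1 mm of the stand's centre, with about 0.4° of yaw to correct.

```bash
python3 -m inch '[[0,0,0.4,-0.05,0,0.5,-1],[0,0,0.4,-0.05,0,1.2,-1],[0,0,0.4,-0.05,0,2,-1],[0,0,0.4,-0.05,0,2.8,-1],[0,0,0.4,-0.05,0,3.4,-1],[0,0,0.4,-0.05,0,3.8,-1],[0,0,0.4,-0.05,0,4,-1],[0,0,0.4,-0.05,0,4,-1]]'; python3 go.py .5258 .2559 .09 -.15;  python3 -m inch '[[0,0,0,0,0,0.2,-1],[0,0,0,0,0,0.5,-1],[0,0,0,0,0,0.8,-1],[0,0,0,0,0,1,-1],[0,0,0,0,0,1.2,-1],[0,0,0,0,0,1.2,-1]]';python3 go.py .5258 .2559 .09 -.15
```

```text
time: 9.5
tcp_pos: [0.5259, 0.2562, 0.1023]
orientation: [0.76, 0.65, -0.0, -0.0]
force: [-0.7, 1.6, -3.5]
width: 0.494
t 9.5 tcp [0.5259 0.2562 0.1023] F [-0.7  1.6 -3.5] M [ 0.04 -0.02 -0.03] w 0.494 q [ 0.35  0.62  1.6  -0.    0.92  0.51]
turn [-0.    0.   -0.39] shift cm [-0.03 -0.    1.23]
time: 10.25
tcp_pos: [0.5258, 0.2562, 0.0901]
orientation: [0.76, 0.65, -0.0, -0.0]
force: [0.4, 1.1, -3.4]
width: 0.499
t 10.25 tcp [0.5258 0.2562 0.0901] F [ 0.4  1.1 -3.4] M [0.05 0.01 0.  ] w 0.499 q [0.35 0.64 1.61 0.   0.9  0.51]
turn [-0.01  0.01 -0.39] shift cm [-0.03  0.    0.01]
```

```bash
python3 look.py b .087 .5258 .2559 -.15;python3 fitr.py b .5258 .2559 -.15 .087 .075; python3 go.py .5258 .2559 .09 -.15
```

```text
('top',) 228 x y th z pitch [ 0.5242  0.2553 -0.139   0.0845 -0.0161] med mm 0.8740151153430963
('side',) 401 x y th z pitch [ 0.5259  0.2549 -0.1464  0.0863 -0.0062] med mm 0.8937042996457574
('top', 'side') 629 x y th z pitch [ 0.5255  0.2548 -0.15    0.0859 -0.0015] med mm 0.9686453889098078
t 10.65 tcp [0.5259 0.2562 0.0903] F [ 0.3 -0.6 -3.6] M [-0.06 -0.01  0.06] w 0.495 q [0.35 0.64 1.61 0.   0.9  0.51]
turn [ 0.   -0.   -0.39] shift cm [-0.03 -0.    0.03]
```

View pics/look_b.png

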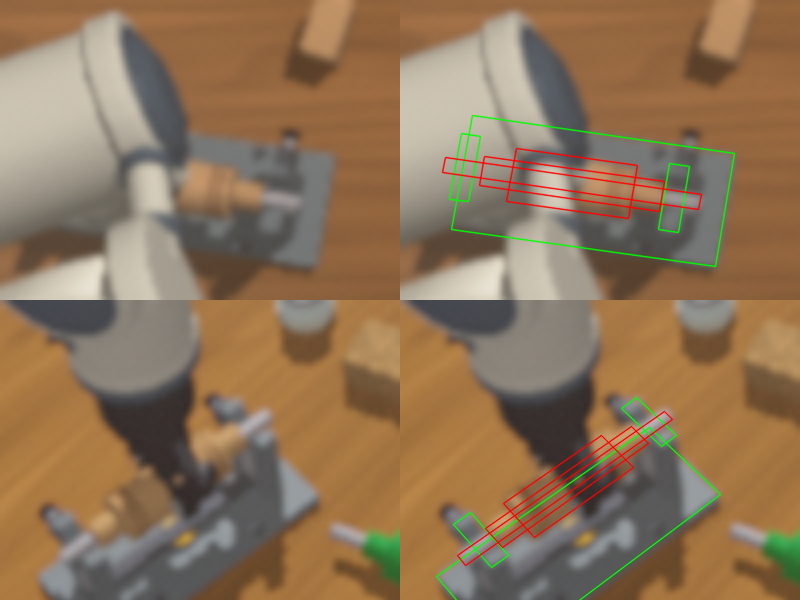

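The side view shows both axle ends inside the slot mouths, at crop (75,548) and (262,425), with no side force. I continue slowly.

```bash
python3 -m inch '[[0,0,0,0,0,0.1,-1],[0,0,0,0,0,0.25,-1],[0,0,0,0,0,0.4,-1],[0,0,0,0,0,0.5,-1],[0,0,0,0,0,0.6,-1],[0,0,0,0,0,0.6,-1]]'; python3 go.py .5258 .2559 .08 -.15;  python3 -m inch '[[0,0,0,0,0,0.1,-1],[0,0,0,0,0,0.2,-1],[0,0,0,0,0,0.3,-1],[0,0,0,0,0,0.3,-1]]';python3 go.py .5258 .2559 .07 -.15
```

```text
time: 11.4
tcp_pos: [0.5259, 0.2562, 0.0842]
orientation: [0.76, 0.65, -0.0, -0.0]
force: [0.4, 0.1, -3.4]
width: 0.494
t 11.4 tcp [0.5259 0.2562 0.0842] F [ 0.4  0.1 -3.4] M [-0.01  0.04 -0.03] w 0.494 q [0.35 0.65 1.61 0.   0.88 0.51]
turn [-0.01  0.   -0.39] shift cm [-0.03 -0.    0.42]
time: 11.9
tcp_pos: [0.5253, 0.2563, 0.0816]
orientation: [0.76, 0.649, -0.0, -0.0]
force: [-6.4, 1.5, 6.2]
width: 0.495
t 11.9 tcp [0.5253 0.2563 0.0816] F [-6.4  1.5  6.2] M [ 0.25  0.99 -0.31] w 0.495 q [0.35 0.65 1.61 0.   0.88 0.51]
turn [-0.05 -0.   -0.41] shift cm [-0.03  0.06  1.16]
```

```bash
python3 -m inch '[[0,0,0,0,0,0.1,-1],[0,0,0,0,0,0.2,-1],[0,0,0,0,0,0.3,-1],[0,0,0,0,0,0.3,-1]]'; python3 go.py .5258 .2559 .07 -.15;  python3 -m inch '[[0,0,0,0,0,0.1,-1],[0,0,0,0,0,0.2,-1],[0,0,0,0,0,0.3,-1],[0,0,0,0,0,0.3,-1]]';python3 go.py .5258 .2559 .07 -.15
```

```text
time: 12.4
tcp_pos: [0.5252, 0.2564, 0.0786]
orientation: [0.76, 0.649, -0.0, -0.0]
force: [-7.3, 1.9, 6.8]
width: 0.491
t 12.4 tcp [0.5252 0.2564 0.0786] F [-7.3  1.9  6.8] M [ 0.58  1.06 -0.32] w 0.491 q [0.35 0.66 1.62 0.   0.87 0.51]
turn [-0.06 -0.01 -0.42] shift cm [-0.04  0.07  0.86]
time: 12.9
tcp_pos: [0.5252, 0.2564, 0.0754]
orientation: [0.76, 0.649, -0.0, -0.001]
force: [-6.0, 2.1, 2.3]
width: 0.489
t 12.9 tcp [0.5252 0.2564 0.0754] F [-6.   2.1  2.3] M [ 0.97  0.89 -0.29] w 0.489 q [0.35 0.66 1.62 0.   0.86 0.51]
turn [-0.06 -0.02 -0.42] shift cm [-0.04  0.07  0.54]
```

```bash
python3 -m inch '[[0,0,0,0,0,0.1,-1],[0,0,0,0,0,0.2,-1],[0,0,0,0,0,0.3,-1],[0,0,0,0,0,0.3,-1]]'; python3 go.py .5258 .2559 .07 -.15;  python3 -m inch '[[0,0,0,0,0,0.1,-1],[0,0,0,0,0,0.2,-1],[0,0,0,0,0,0.3,-1],[0,0,0,0,0,0.3,-1]]';python3 go.py .5258 .2559 .07 -.15
```

```text
time: 13.4
tcp_pos: [0.5257, 0.2562, 0.0723]
orientation: [0.76, 0.65, -0.0, -0.0]
force: [-4.1, -0.5, 1.1]
width: 0.493
t 13.4 tcp [0.5257 0.2562 0.0723] F [-4.1 -0.5  1.1] M [0.54 0.48 0.27] w 0.493 q [0.35 0.66 1.62 0.   0.86 0.51]
turn [-0.02  0.   -0.39] shift cm [-0.03  0.02  0.23]
time: 13.9
tcp_pos: [0.5261, 0.2562, 0.0693]
orientation: [0.76, 0.649, 0.0, 0.0]
force: [-2.3, 0.6, 2.5]
width: 0.494
t 13.9 tcp [0.5261 0.2562 0.0693] F [-2.3  0.6  2.5] M [0.59 0.34 0.2 ] w 0.494 q [ 0.35  0.67  1.62 -0.    0.85  0.51]
turn [ 0.01 -0.01 -0.4 ] shift cm [-0.03 -0.02 -0.07]
```

```bash
python3 look.py c .066 .5258 .2559 -.15;python3 fitr.py c .5258 .2559 -.15 .066 .058
```

```text
('top',) 184 x y th z pitch [ 0.5237  0.2574 -0.1017  0.0563 -0.0875] med mm 1.3969117059468399
('side',) 331 x y th z pitch [ 0.5259  0.2537 -0.1315  0.0654  0.0841] med mm 0.9301422237686551
('top', 'side') 515 x y th z pitch [ 0.5253  0.2541 -0.1412  0.0647  0.0949] med mm 0.9403542819686611
```

View pics/look_c.png

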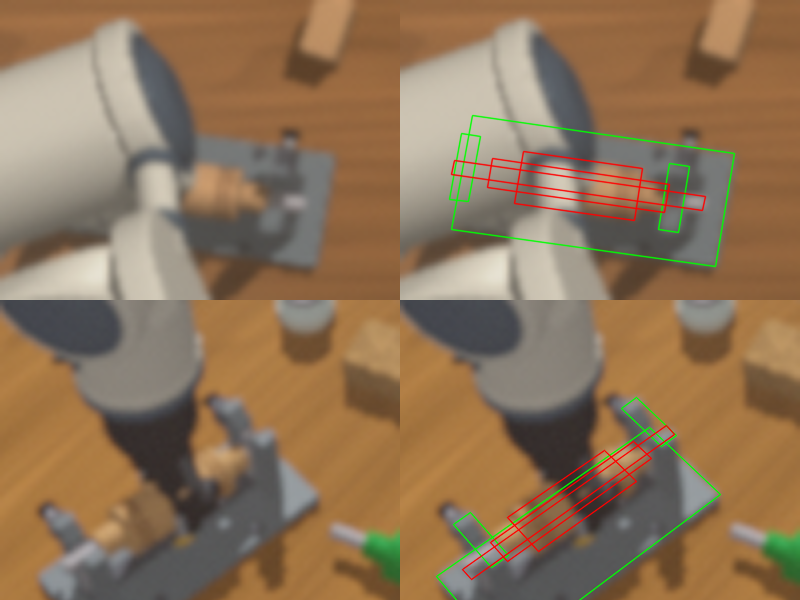

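The side view shows the roller tilted: the +y end is still high, held by its ball at crop (240,455), while the -y end has passed its own. The fitted pitch is about +0.09 rad. I tighten the grip and tilt the tool about the -y end to bring the +y end past its ball.

```bash
python3 -m inch '[[0,0,0,0,0,0,-1],[0,0,0,0,0,0,-1],[0,0,0,0,0,0,-1]]' 120; python3 go.py .5258 .2559 .07 -.15;  python3 -m inch '[[0,-0.5,0,0,0,0.07,-1],[0,-1,0,0,0,0.14,-1],[0,-1.5,0,0,0,0.21,-1],[0,-1.5,0,0,0,0.21,-1]]';python3 go.py .5258 .2559 .07 -.15
```

```text
time: 14.68
tcp_pos: [0.526, 0.2562, 0.0692]
orientation: [0.76, 0.65, 0.0, 0.0]
force: [-1.9, -0.7, 2.8]
width: 0.483
t 14.675 tcp [0.526  0.2562 0.0692] F [-1.9 -0.7  2.8] M [0.49 0.1  0.05] w 0.483 q [0.35 0.67 1.62 0.   0.85 0.51]
turn [ 0.01 -0.   -0.4 ] shift cm [-0.03 -0.01 -0.08]
time: 15.18
tcp_pos: [0.526, 0.2563, 0.0671]
orientation: [0.76, 0.65, -0.01, 0.009]
force: [-0.1, -0.5, 0.5]
width: 0.48
t 15.175 tcp [0.526  0.2563 0.0671] F [-0.1 -0.5  0.5] M [ 0.39 -0.11 -0.  ] w 0.48 q [ 0.36  0.68  1.61 -0.03  0.87  0.54]
turn [ 0.    1.52 -0.38] shift cm [-0.05 -0.01 -0.29]
```

```bash
python3 -m inch '[[0,-0.5,0,0,0,0.07,-1],[0,-1,0,0,0,0.14,-1],[0,-1.5,0,0,0,0.21,-1],[0,-1.5,0,0,0,0.21,-1]]';python3 go.py .5258 .2559 .07 -.15; python3 look.py d .062 .5258 .2559 -.15;python3 fitr.py d .5258 .2559 -.15 .062 .055
```

```text
time: 15.68
tcp_pos: [0.5259, 0.2561, 0.0649]
orientation: [0.76, 0.649, -0.02, 0.017]
force: [2.5, -1.1, -2.7]
width: 0.478
t 15.675 tcp [0.5259 0.2561 0.0649] F [ 2.5 -1.1 -2.7] M [-0.11 -0.39 -0.19] w 0.478 q [ 0.38  0.69  1.6  -0.06  0.89  0.57]
turn [-0.01  3.03 -0.38] shift cm [-0.05 -0.01 -0.51]
('top',) 187 x y th z pitch [ 0.5248  0.2564 -0.1411  0.0588 -0.0072] med mm 0.6722623330904058
('side',) 332 x y th z pitch [ 0.5258  0.2541 -0.1402  0.0611  0.009 ] med mm 1.0449544744777097
('top', 'side') 519 x y th z pitch [ 0.5254  0.255  -0.146   0.0606  0.015 ] med mm 1.0058647699350682
```

View pics/look_d.png

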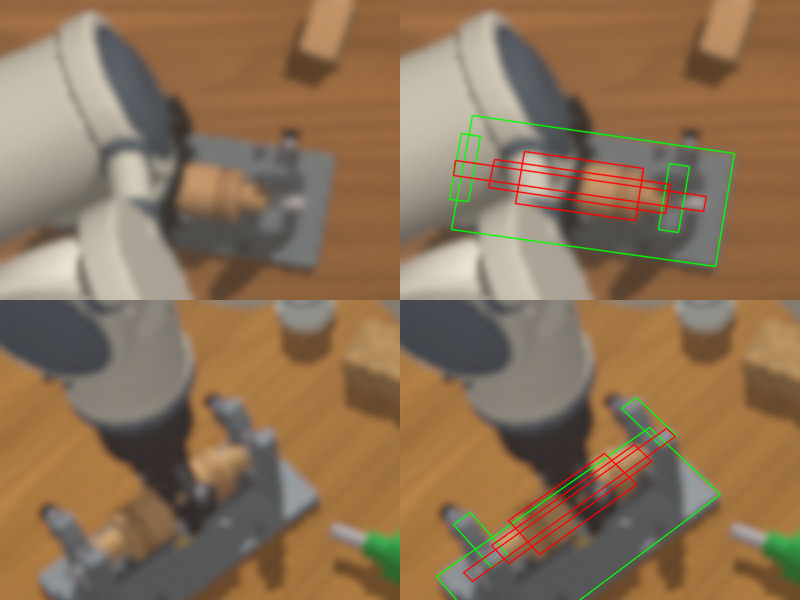

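```bash
python3 -m inch '[[0,-0.2,0,0,0,0.05,-1],[0,-0.4,0,0,0,0.1,-1],[0,-0.4,0,0,0,0.15,-1],[0,-0.4,0,0,0,0.15,-1]]';python3 go.py .5258 .2559 .07 -.15; python3 -m inch '[[0,0,0,0,0,0.06,-1],[0,0,0,0,0,0.12,-1],[0,0,0,0,0,0.12,-1]]';python3 go.py .5258 .2559 .07 -.15
```

```text
time: 16.58
tcp_pos: [0.5259, 0.2561, 0.0636]
orientation: [0.76, 0.649, -0.022, 0.019]
force: [2.3, -0.2, -2.8]
width: 0.481
t 16.575 tcp [0.5259 0.2561 0.0636] F [ 2.3 -0.2 -2.8] M [ 0.16 -0.42 -0.19] w 0.481 q [ 0.38  0.69  1.6  -0.07  0.89  0.58]
turn [-0.01  3.39 -0.39] shift cm [-0.06 -0.01 -0.64]
time: 16.95
tcp_pos: [0.5259, 0.256, 0.0623]
orientation: [0.76, 0.649, -0.023, 0.019]
force: [2.6, -0.6, -1.6]
width: 0.485
t 16.95 tcp [0.5259 0.256  0.0623] F [ 2.6 -0.6 -1.6] M [ 0.09 -0.43 -0.19] w 0.485 q [ 0.38  0.69  1.6  -0.07  0.89  0.58]
turn [-0.01  3.4  -0.4 ] shift cm [-0.05 -0.   -0.76]
```

```bash
python3 -m inch '[[0,0,0,0,0.03,0.06,-1],[0,0,0,0,0.05,0.12,-1],[0,0,0,0,0.05,0.12,-1]]';python3 go.py .5258 .2559 .07 -.15; python3 -m inch '[[0,0,0,0,0,0.06,-1],[0,0,0,0,0,0.12,-1],[0,0,0,0,0,0.12,-1]]';python3 go.py .5258 .2559 .07 -.15;python3 -m inch '[[0,0,0,0,0,0.06,-1],[0,0,0,0,0,0.12,-1],[0,0,0,0,0,0.12,-1]]';python3 go.py .5258 .2559 .07 -.15
```

```text
time: 17.32
tcp_pos: [0.526, 0.2558, 0.061]
orientation: [0.76, 0.649, -0.023, 0.019]
force: [-0.5, -0.5, -4.0]
width: 0.484
t 17.325 tcp [0.526  0.2558 0.061 ] F [-0.5 -0.5 -4. ] M [ 0.05 -0.07 -0.03] w 0.484 q [ 0.38  0.69  1.6  -0.07  0.88  0.58]
turn [-0.05  3.42 -0.39] shift cm [-0.04 -0.03 -0.9 ]
time: 17.7
tcp_pos: [0.5262, 0.2557, 0.0599]
orientation: [0.76, 0.649, -0.023, 0.019]
force: [0.4, -0.3, -3.0]
width: 0.486
t 17.7 tcp [0.5262 0.2557 0.0599] F [ 0.4 -0.3 -3. ] M [ 0.06 -0.    0.03] w 0.486 q [ 0.38  0.69  1.6  -0.07  0.88  0.58]
turn [-0.02  3.41 -0.39] shift cm [-0.05 -0.05 -1.01]
time: 18.08
tcp_pos: [0.5263, 0.2557, 0.0587]
orientation: [0.76, 0.649, -0.023, 0.019]
force: [0.6, 0.3, -3.1]
width: 0.479
t 18.075 tcp [0.5263 0.2557 0.0587] F [ 0.6  0.3 -3.1] M [0.08 0.02 0.06] w 0.479 q [ 0.38  0.7   1.6  -0.07  0.88  0.58]
turn [-0.02  3.4  -0.39] shift cm [-0.05 -0.05 -1.12]
```

```bash
python3 look.py e .0555 .5258 .2559 -.15;python3 fitr.py e .5258 .2559 -.15 .0555 .048;python3 fitr.py d .5258 .2559 -.15 .061 .048; python3 fitr.py a .5258 .2559 -.15 .137
```

```text
('top',) 184 x y th z pitch [ 0.5251  0.2563 -0.141   0.0537  0.0037] med mm 0.5399901104166505
('side',) 313 x y th z pitch [ 5.260e-01  2.541e-01 -1.364e-01  5.470e-02 -5.000e-04] med mm 0.8493015663092531
('top', 'side') 497 x y th z pitch [ 0.5256  0.2546 -0.1429  0.0543  0.0075] med mm 0.8995048509130126
('top',) 193 x y th z pitch [ 0.5246  0.2564 -0.1366  0.0591  0.0009] med mm 0.668226267434454
('side',) 338 x y th z pitch [ 0.5257  0.254  -0.1403  0.061   0.0088] med mm 1.0132022154894895
('top', 'side') 531 x y th z pitch [ 0.5254  0.2549 -0.1451  0.0605  0.015 ] med mm 1.0058634788186402
('top',) 209 x y th z pitch [ 0.5255  0.2569 -0.1479  0.1379  0.0017] med mm 0.5043582413856024
('side',) 351 x y th z pitch [ 0.5258  0.2563 -0.1366  0.1383 -0.0042] med mm 0.6021654793472442
('top', 'side') 560 x y th z pitch [ 0.5256  0.2567 -0.1418  0.138  -0.0006] med mm 0.6309349594460882
```

View pics/look_e.png

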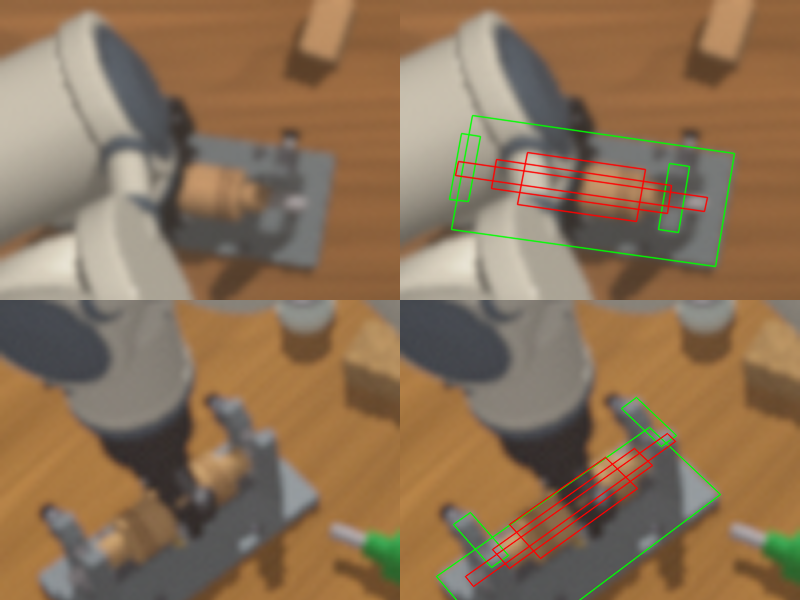

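The roller is level to about 0.3° and hangs freely inside both slots. I lower it in sub-millimetre steps to feel the floor.

```bash
python3 -m inch '[[0,0,0,0,0,0.05,-1],[0,0,0,0,0,0.1,-1],[0,0,0,0,0,0.1,-1]]' 80;python3 go.py .5258 .2559 .07 -.15; python3 -m inch '[[0,0,0,0,0,0.04,-1],[0,0,0,0,0,0.08,-1],[0,0,0,0,0,0.08,-1]]';python3 go.py .5258 .2559 .07 -.15
```

```text
time: 18.85
tcp_pos: [0.5263, 0.2556, 0.0577]
orientation: [0.76, 0.649, -0.023, 0.019]
force: [0.7, 0.5, -3.0]
width: 0.482
t 18.85 tcp [0.5263 0.2556 0.0577] F [ 0.7  0.5 -3. ] M [ 0.07 -0.04  0.  ] w 0.482 q [ 0.38  0.7   1.6  -0.07  0.88  0.58]
turn [-0.02  3.4  -0.4 ] shift cm [-0.05 -0.05 -1.23]
time: 19.23
tcp_pos: [0.5263, 0.2556, 0.0571]
orientation: [0.76, 0.649, -0.022, 0.019]
force: [-1.2, 0.0, -0.2]
width: 0.485
t 19.225 tcp [0.5263 0.2556 0.0571] F [-1.2  0.  -0.2] M [ 0.    0.15 -0.08] w 0.485 q [ 0.38  0.7   1.6  -0.07  0.88  0.58]
turn [-0.01  3.4  -0.39] shift cm [-0.06 -0.06 -1.29]
```

```bash
python3 -m inch '[[0,0,0,0,0,0.02,-1],[0,0,0,0,0,0.02,-1]]';python3 go.py .5258 .2559 .07 -.15; python3 -m inch '[[0,0,0,0,0,0.02,-1],[0,0,0,0,0,0.02,-1]]';python3 go.py .5258 .2559 .07 -.15
```

```text
time: 19.48
tcp_pos: [0.5263, 0.2556, 0.0571]
orientation: [0.76, 0.649, -0.022, 0.019]
force: [-2.0, 0.8, 5.2]
width: 0.481
t 19.475 tcp [0.5263 0.2556 0.0571] F [-2.   0.8  5.2] M [ 0.02  0.36 -0.06] w 0.481 q [ 0.38  0.7   1.6  -0.07  0.87  0.58]
turn [ 0.    3.39 -0.4 ] shift cm [-0.06 -0.06 -1.29]
time: 19.73
tcp_pos: [0.5264, 0.2556, 0.057]
orientation: [0.76, 0.649, -0.022, 0.019]
force: [-2.8, 0.7, 8.3]
width: 0.483
t 19.725 tcp [0.5264 0.2556 0.057 ] F [-2.8  0.7  8.3] M [-0.04  0.43 -0.09] w 0.483 q [ 0.38  0.7   1.6  -0.07  0.87  0.58]
turn [ 0.01  3.39 -0.4 ] shift cm [-0.06 -0.06 -1.3 ]
```

Contact is at TCP z = 57 mm with balanced moment, so both ends bear. I increase the press gradually towards 20 N.

```bash
python3 -m inch '[[0,0,0,0,0,0.02,-1],[0,0,0,0,0,0.04,-1],[0,0,0,0,0,0.04,-1]]';python3 go.py .5258 .2559 .07 -.15
```

```text
time: 20.1
tcp_pos: [0.5264, 0.2556, 0.057]
orientation: [0.76, 0.649, -0.022, 0.019]
force: [-5.0, -0.2, 14.3]
width: 0.485
t 20.1 tcp [0.5264 0.2556 0.057 ] F [-5.  -0.2 14.3] M [-0.22  0.81 -0.14] w 0.485 q [ 0.38  0.7   1.6  -0.07  0.87  0.58]
turn [ 0.02  3.38 -0.4 ] shift cm [-0.06 -0.06 -1.3 ]
```

```bash
python3 -m inch '[[0,0,0,0,-0.01,0.02,-1],[0,0,0,0,-0.02,0.04,-1],[0,0,0,0,-0.02,0.04,-1]]';python3 go.py .5258 .2559 .07 -.15;python3 -m inch '[[0,0,0,0,0,0,-1],[0,0,0,0,0,0,-1],[0,0,0,0,0,0,-1],[0,0,0,0,0,0,-1],[0,0,0,0,0,0,-1]]';python3 go.py .5258 .2559 .07 -.15
```

```text
time: 20.48
tcp_pos: [0.5264, 0.2557, 0.0569]
orientation: [0.76, 0.649, -0.022, 0.019]
force: [-5.1, 0.8, 19.8]
width: 0.479
t 20.475 tcp [0.5264 0.2557 0.0569] F [-5.1  0.8 19.8] M [-0.37  0.88 -0.16] w 0.479 q [ 0.38  0.7   1.6  -0.07  0.87  0.58]
turn [ 0.05  3.37 -0.39] shift cm [-0.06 -0.06 -1.31]
time: 21.1
tcp_pos: [0.5264, 0.2557, 0.0569]
orientation: [0.76, 0.649, -0.022, 0.02]
force: [-4.4, -1.4, 20.2]
width: 0.481
t 21.1 tcp [0.5264 0.2557 0.0569] F [-4.4 -1.4 20.2] M [-0.41  0.86 -0.1 ] w 0.481 q [ 0.38  0.7   1.6  -0.07  0.87  0.58]
turn [ 0.05  3.37 -0.39] shift cm [-0.06 -0.06 -1.31]
```

```bash
python3 -m inch '[[0,0,0,0,0,-0.04,-1],[0,0,0,0,0,-0.08,-1],[0,0,0,0,0,-0.1,-1],[0,0,0,0,0,-0.1,-1]]' 30;python3 go.py .5258 .2559 .07 -.15; python3 look.py f .0535 .5258 .2559 -.15;python3 fitr.py f .5258 .2559 -.15 .0535 .046
```

```text
time: 21.6
tcp_pos: [0.5263, 0.2557, 0.057]
orientation: [0.76, 0.649, -0.022, 0.019]
force: [-0.4, 0.3, 7.6]
width: 0.483
t 21.6 tcp [0.5263 0.2557 0.057 ] F [-0.4  0.3  7.6] M [-0.13  0.2  -0.07] w 0.483 q [ 0.38  0.7   1.6  -0.07  0.87  0.58]
turn [ 0.02  3.39 -0.39] shift cm [-0.06 -0.05 -1.3 ]
('top',) 186 x y th z pitch [ 0.5252  0.2561 -0.1392  0.0515 -0.0084] med mm 0.7129396015098186
('side',) 312 x y th z pitch [ 0.5259  0.2541 -0.1365  0.053  -0.0042] med mm 0.8569266036157772
('top', 'side') 498 x y th z pitch [ 0.5257  0.2549 -0.142   0.0525  0.0023] med mm 0.9485169231674552
```

Level. I release slowly by opening the hand.

```bash
python3 -m inch '[[0,0,0,0,0,-0.03,-1],[0,0,0,0,0,-0.03,-0.01],[0,0,0,0,0,-0.03,0.1],[0,0,0,0,0,-0.03,0.25],[0,0,0,0,0,-0.03,0.5],[0,0,0,0,0,-0.03,0.8],[0,0,0,0,0,-0.03,1],[0,0,0,0,0,-0.03,1]]' 20;python3 go.py .5258 .2559 .07 -.15
```

```text
time: 23.0
tcp_pos: [0.5261, 0.2556, 0.0571]
orientation: [0.76, 0.649, -0.023, 0.019]
force: [-0.8, 0.6, -0.2]
width: 0.999
t 23.0 tcp [0.5261 0.2556 0.0571] F [-0.8  0.6 -0.2] M [0.04 0.02 0.03] w 0.999 q [ 0.38  0.7   1.6  -0.07  0.87  0.58]
turn [-0.01  3.4  -0.4 ] shift cm [-0.05 -0.03 -1.29]
```

```bash
python3 -m inch '[[0,0,0,0,0,-0.5,1],[0,0,0,0,0,-2,1],[0,0,0,0,0,-4,1],[0,0,0,0,0,-7,1],[0,0,0,0,0,-11,1],[0,0,0,0,0,-16,1],[0,0,0,0,0,-18,1],[0,0,0,0,0,-18,1]]'; python3 -m inch '[[0,3.4,0,-4,0,0,1],[0,3.4,0,-9,0,0,1],[0,3.4,0,-14,0,0,1],[0,3.4,0,-19,0,0,1],[0,3.4,0,-24,0,0,1],[0,3.4,0,-29,0,0,1],[0,3.4,0,-32,0,0,1],[0,3.4,0,-32,0,0,1]]'
python3 look.py g .0535 .5258 .2549 -.15;python3 fitr.py g .5258 .2549 -.15 .0535 .046
python3 - <<'E'
from plant import bot
import cv2
for c in("top","side"):
    im,_=bot.read_camera(c); cv2.imwrite(f"pics/end_{c}.png",im[:,:,::-1])
E
```

```text
time: 24.0
tcp_pos: [0.5284, 0.2666, 0.2393]
orientation: [0.76, 0.649, -0.021, 0.02]
force: [0.2, -0.1, -0.5]
width: 0.999
time: 25.0
tcp_pos: [0.4771, -0.051, 0.2554]
orientation: [0.761, 0.648, -0.0, -0.0]
force: [0.8, 0.3, -0.4]
width: 1.004
('top',) 358 x y th z pitch [ 0.5256  0.2574 -0.1476  0.0522  0.002 ] med mm 0.8470909473412149
('side',) 313 x y th z pitch [ 0.5257  0.2536 -0.135   0.053  -0.0083] med mm 0.7722601801062114
('top', 'side') 671 x y th z pitch [ 0.5255  0.2555 -0.1424  0.0525 -0.0009] med mm 0.902487576595664
```

View pics/look_g.png

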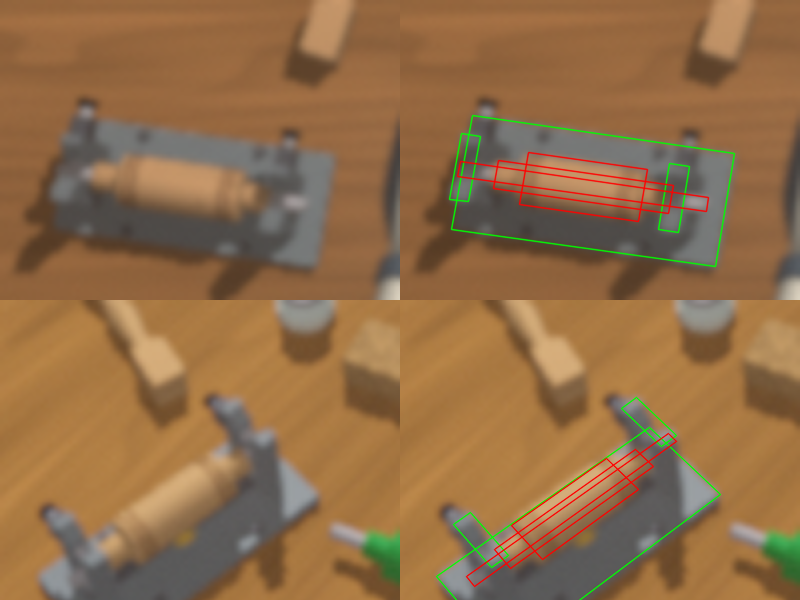

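View pics/end_side.png

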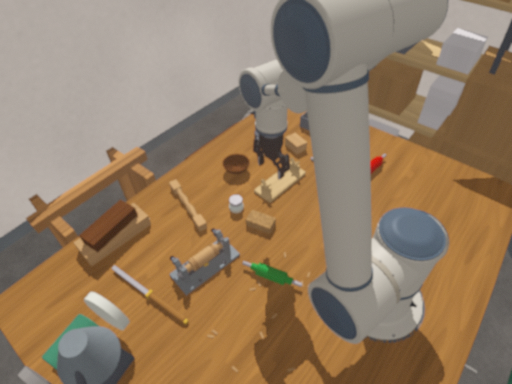

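The pictures show the roller level in both slots, at side (205,258), with the arm clear and the bystanders where they were. I hand the job in.

```bash
python3 - <<'E'
from plant import bot
o=bot.get_obs(); print(o['time'],o['force']); print(bot.close_job())
E
```

```text
25.5 [ 0.24184653 -0.17263988  0.08094965]
the job is handed in; nothing more can be done
None
```

The roller is off its cradle and resting level in both slots of the stand, and I handed the job in at 25.5 s.

**How it went down:** It did not go past the two plungers evenly. The -y end went first while the +y ball held its end back, so the roller tipped about 5° in the jaws. I tightened the grip and tilted the tool, which eased the +y end past its ball and brought the roller level again. I then lowered it in steps of about 1 mm or less until it touched the floor at TCP z = 57 mm with almost no moment. There was no slam; the highest contact force I read was 20.2 N.

**Pressing:** I read 19.8 N at the start of the hold and 20.2 N at the end, about 0.6 s apart. The load leaned slightly toward the -y end, but both ends were bearing. I then eased off, opened the hand and backed away.

**Last checks:**
- **Level:** the two cameras together put the axis 52.5 mm up with a pitch of about 0°. Separately they gave +0.1° and -0.5°.
- **Along the axle:** the cameras disagreed by about 4 mm. One put the roller 1.5 mm one way from the stand's centre and the other 2.3 mm the other way. I felt no contact with an upright.
- **Surroundings:** in the last side view the other things appear where they started. The robot is touching nothing.

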